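# Seat three amber stones in order

### The arm

A 6-joint arm with a two-finger parallel gripper is mounted at the origin on the work surface. World frame = base frame: x ahead of the robot, y to its left, z up, the work surface at z = 0. Lengths are in mm, angles in rad, forces in N, time in s.
With the tool pointing down it reaches from about 350 to 875 mm from the base axis. Payload 4.2 kg.
Tool frame: the origin (TCP) lies at the centre of the arm's flange, where the gripper is bolted on; the fingertips stand 182 mm ahead of it and the grasp point (between the pads) lies 164 mm ahead of it (ctrl.tip_reach is the distance from the TCP to the fingertips, in mm); z points along the fingers, y is the line along which they close (so a half turn about z gives the same grasp; the last joint's range is limited). The gripper opens to 87 mm and grips with 3 to 60 N. Pads are 19 mm wide; open, the fingers measure 117 mm over their backs; the gripper's body (75 mm by 190 mm) begins 51 mm behind the grasp point.
Start: joints at [1.566, 0.385, 0.008, 0, -1.194, -0.259], TCP at [162.937, 603.367, 404.75] pointing down, gripper open.
Joint ranges: [-3.14, 3.14], [-1.21, 2.06], [-1.07, 1.41], [-3.16, 2.05], [-2.99, -0.16], [-3.1, 3.1]. Speed limits (rad/s): [2.79, 2.79, 3.14, 3.14, 3.14, 3.14].

### API

Orientations are given as a 3x3 rotation matrix whose columns are the frame's x, y, z axes.
In Python, from workcell import ctrl gives the robot as it stands.
- The arm moves only by the tool jog_arm, called after "Call:" as name([rows], argument=value, ...), one row to a line, values as JSON. Schema: {"type":"object","properties":{"moves":{"type":"array","items":{"type":"object","properties":{"xyz":{"type":"array","items":{"type":"number"},"minItems":3,"maxItems":3},"rot":{"type":"array","items":{"type":"number"},"minItems":3,"maxItems":3},"jaw":{"type":"number"}},"additionalProperties":false,"required":["jaw"]},"minItems":1,"maxItems":10},"only":{"type":"string"},"quiet":{"type":"boolean"},"lines":{"type":"string"}},"required":["moves"],"additionalProperties":false}. moves is a list of rows, 1 to 10 of them, each an object with the fields xyz (a list: dx, dy, dz in units of 20 mm), rot (a list: a rotation vector rx, ry, rz in rad), jaw (the finger opening in mm); a field left out counts as zero (the opening has to be given); each row is the pose to reach, as a shift and turn from the pose commanded when the call began, along the tool's axes at that moment; what a row does not reach only later rows make up. A row lasts 1/10 s, in which the tool goes at most 50 mm and 0.15 rad, less where a joint would pass 70% of its speed; a pose out of reach is approached as far as the arm can. The fingers move at their own pace and stop on an object; the grip force is fixed at half the most. Time passes only in rows, so rows that do not move let the fingers close. The tool returns the time, the measured TCP pose, the force, the opening and the grip force at its end. only (a regular expression) keeps the lines of the reply that match it, lines (a string "A,B") keeps lines A to B, and quiet returns only ok. Input that does not fit is refused with a message, and nothing moves.
- ctrl.state(): the state, without advancing time (a new reading comes with each control period).
- ctrl.capture(name): name is "side" or "top"; returns the picture (480x640x3 uint8, red, green, blue); there is no depth.
- ctrl.get_calibration(name): a dict with "fx", "fy", "cx", "cy" (pixels), "dist_coeffs" ([k1, k2, p1, p2, k3] as OpenCV has them; the pictures are not rectified), "T" (4x4, takes a point from camera to world coordinates). Camera axes: x right, y down, z forward; pixel columns grow to the right and rows downward; lengths in mm; the calibration is good to about 2 mm. A picture is of the moment at which its call begins. get_calibration takes no time and is no camera call.
- ctrl.finish_job(): hands the job in; it is judged then, once.
The state is a dict: "t": time; "joints": joint angles; "joint_velocities": joint speeds; "joint_efforts": joint torques, N m; "eef_pos": TCP position; "orientation": TCP orientation; "contact_force": force on the tool from outside, world axes, zero at the start; "torque": the same for the moment, N m; "finger_gap": finger opening in mm; "gripper_force": force on a finger pad.
Only numpy, scipy, OpenCV 4.12 (cv2) and the standard library are available. Lean on these libraries where they do the work, as an engineer would, in place of code of your own. Each camera call takes 0.05 s, during which the arm holds its last target. There are 200 camera calls.

### The job

Three silver ornaments lie on wooden setting blocks, each with an amber stone still standing proud of its collar. With the fingertips, gently press each stone down fully home in its collar: first the oval one, then the square one, then the round one. Only touch: leave the blocks where they lie without lifting or shoving them, and do not disturb the other things on the bench.

Things in the scene. Friction and masses are not known exactly. Their poses are not given: they have to be found in the camera images.
- oval_top (a point): centre of the top of the oval domed amber stone, 54 mm by 34 mm, the largest, long side along its block's x; this point moves down with the stone. Vertical; 59 to 60 mm above the bench while the stone stands proud, 51 mm when fully home
- oval_stone (a joint): how far the oval stone has been pushed straight down into its collar, m: 0 to 0.0012 at the start, 0.009 fully home. It resists with 3.3 N at first, rising evenly to 6 N at the end of its travel, where it meets a firm stop (a slow press with a force stop of about 7 N brings it home); it stays where it is left and does not spring back
- oval_block: loose hardwood block, 84 x 74 x 30 mm, about 0.4 kg, on it a 6 mm rubber pad, a silver disc (70 mm across, 3 mm thick) and a silver collar round the oval stone, rim 46 mm above the bench, 3 mm wide. Origin: centre of the underside, z up, x along the 84 mm side; stone on the z axis; when home it stands 5 mm above the rim. The pad gives 1 mm per 3 N (at most 5.5 mm) and springs back
- square_top (a point): centre of the top of the square flat-topped amber stone with rounded edges, 36 mm by 36 mm; this point moves down with the stone. Vertical; 59 to 60 mm above the bench while the stone stands proud, 51 mm when fully home
- square_stone (a joint): how far the square stone has been pushed straight down into its collar, m: 0 to 0.0012 at the start, 0.009 fully home. It resists with 3.3 N at first, rising evenly to 6 N at the end of its travel, where it meets a firm stop (a slow press with a force stop of about 7 N brings it home); it stays where it is left and does not spring back
- square_block: loose hardwood block, 84 x 74 x 30 mm, about 0.4 kg, on it a 6 mm rubber pad, a silver disc (70 mm across, 3 mm thick) and a silver collar round the square stone, rim 46 mm above the bench, 3 mm wide. Origin: centre of the underside, z up, x along the 84 mm side; stone on the z axis; when home it stands 5 mm above the rim. The pad gives 1 mm per 3 N (at most 5.5 mm) and springs back
- round_top (a point): centre of the top of the round domed amber stone, 26 mm across, the smallest; this point moves down with the stone. Vertical; 59 to 60 mm above the bench while the stone stands proud, 51 mm when fully home
- round_stone (a joint): how far the round stone has been pushed straight down into its collar, m: 0 to 0.0012 at the start, 0.009 fully home. It resists with 3.3 N at first, rising evenly to 6 N at the end of its travel, where it meets a firm stop (a slow press with a force stop of about 7 N brings it home); it stays where it is left and does not spring back
- round_block: loose hardwood block, 84 x 74 x 30 mm, about 0.4 kg, on it a 6 mm rubber pad, a silver disc (70 mm across, 3 mm thick) and a silver collar round the round stone, rim 46 mm above the bench, 3 mm wide. Origin: centre of the underside, z up, x along the 84 mm side; stone on the z axis; when home it stands 5 mm above the rim. The pad gives 1 mm per 3 N (at most 5.5 mm) and springs back
- pliers: bystander: pliers with red handles, 140 mm long, 14 mm high, lying flat; origin on the bench under the pivot, jaws to +x
- graver: bystander: small hand tool with a dark wooden handle, about 150 mm long, lying along its x; origin under its middle
- flux_jar: bystander: closed jar with a black cap, 48 mm across, 55 mm high; origin under its centre
- hammer: bystander: hammer, 220 mm long, lying along its x; origin under its middle
- bowl: bystander: silver bowl, 100 mm across, 40 mm high; origin under its centre
- tape_roll: bystander: black ring-shaped tape roll, 72 mm across, 19 mm high; origin under its centre
- mandrel: bystander: steel cone on a foot 48 mm across, 85 mm high; origin under its centre

How it is judged (in metres and radians):
On the way, in this order (a step that is already met when the one before it is completed fails the run):
1. the oval stone is pressed home while the square and round stones still stand proud (value of joint oval_stone above 0.006 m and value of joint each of square_stone, round_stone below 0.004 m), for 0.1 s.
2. then the square stone is pressed home while the round stone still stands proud (value of joint square_stone above 0.006 m and value of joint round_stone below 0.004 m), for 0.1 s.
3. then the round stone is pressed home (value of joint round_stone above 0.006 m), for 0.1 s.
At the end, for the whole second after the job is handed in: All three stones are pressed at least 6 mm of their 9 mm into their collars, and each block rests within 15 mm of where it started (value of joint each of oval_stone, square_stone, round_stone above 0.006 m and distance of each of oval_block, square_block, round_block from where it was at the start of the episode below 0.015 m and linear speed of each of oval_block, square_block, round_block below 0.02 m/s); the robot touches nothing.
It fails at once if a setting is pressed harder than 20 N (contact force between any of the fingers, the arm and oval_block above 20 N or contact force between any of the fingers, the arm and square_block above 20 N or contact force between any of the fingers, the arm and round_block above 20 N).
It fails at once if a block is lifted more than 8 mm, tipped more than 0.2 rad or shoved more than 20 mm (height (world z) of any of oval_block, square_block, round_block above 0.008 m or angle between any of oval_block, square_block, round_block's own z axis and vertical above 0.2 rad or distance of any of oval_block, square_block, round_block from where it was at the start of the episode above 0.02 m).
It fails at once if a bystander is moved more than 20 mm, or lifted more than 10 mm (distance of any of pliers, graver, flux_jar, hammer, bowl, tape_roll, mandrel from where it was at the start of the episode above 0.02 m or height (world z) of any of pliers, graver, flux_jar, hammer, bowl, tape_roll, mandrel above 0.01 m).
It also fails if it takes over 48 s, if anything falls off the work surface, if the arm or the gripper's body presses on something with over 40 N, if the wrist force passes 120 N, or if a joint passes its speed limit or range.

## Working session

There is one attempt and no reset: what is moved stays moved. The work goes in short steps, Python scripts to look and compute and a tool call to move; the robot and the scene stay as the last step left them, time stands still between calls to the robot, and variables do not carry over. Pictures are saved under pics/ and viewed, at most 10 in all, crops included, and the job is handed in when it is done.

```bash
ls; mkdir -p pics
```

Run:
```python
from workcell import ctrl
import cv2,json
for n in("side","top"):
    im=ctrl.capture(n); cv2.imwrite(f"pics/{n}0.png",im[:,:,::-1]); c=ctrl.get_calibration(n); print(n,c)
s=ctrl.state(); print(s)
```

```text
pics
workcell.py
side {'fx': 454.7523889157857, 'fy': 454.7523889157857, 'cx': 315.881768967475, 'cy': 231.08609533365012, 'dist_coeffs': array([-0.03790949,  0.        ,  0.        ,  0.        ,  0.        ]), 'T': array([[-9.51729365e-01, -2.25690509e-01,  2.08026464e-01,
         3.48429131e+02],
       [-3.06395837e-01,  7.38847382e-01, -6.00188418e-01,
         6.32332490e+02],
       [-1.82429783e-02, -6.34955385e-01, -7.72333382e-01,
         8.50304137e+02],
       [ 0.00000000e+00,  0.00000000e+00,  0.00000000e+00,
         1.00000000e+00]])}
top {'fx': 624.7932257850665, 'fy': 624.7932257850665, 'cx': 324.64839757896385, 'cy': 247.1994972806767, 'dist_coeffs': array([0.02732249, 0.        , 0.        , 0.        , 0.        ]), 'T': array([[-5.41185107e-03, -9.76990154e-01,  2.13215740e-01,
         2.28804405e+02],
       [-9.99963767e-01,  3.88623923e-03, -7.57372569e-03,
         1.98260387e+01],
       [ 6.57084805e-03, -2.13249002e-01, -9.76975786e-01,
         1.59615771e+03],
       [ 0.00000000e+00,  0.00000000e+00,  0.00000000e+00,
         1.00000000e+00]]
[... 151 characters left out ...]
locities': array([ 3.76425464e-05,  8.82067728e-04,  3.92888059e-03,  2.20802173e-03,
       -9.27565269e-04, -8.52380589e-04]), 'joint_efforts': array([ 5.28434180e-05, -3.91688097e+01,  1.87937862e+01,  4.23197329e+00,
        1.34963694e-02, -7.33604384e-05]), 'eef_pos': array([162.89376514, 603.21464927, 403.7807359 ]), 'orientation': array([[ 9.65369155e-01, -2.60887381e-01, -4.10521436e-04],
       [-2.60887686e-01, -9.65367300e-01, -1.89521376e-03],
       [ 9.81333842e-05,  1.93668089e-03, -9.99998120e-01]]), 'contact_force': array([-0.62709225, -0.00749303, -0.70640325]), 'torque': array([ 0.02180399,  0.05644374, -0.03269821]), 'gripper_force': 0.0, 'finger_gap': 86.71912966413913}
```

View pics/side0.png

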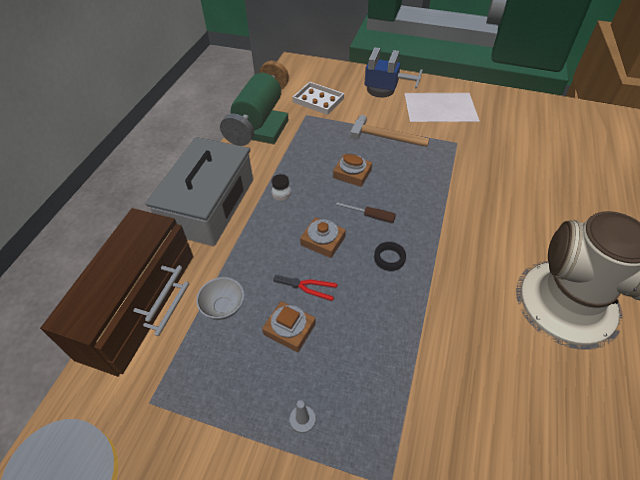

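View pics/top0.png

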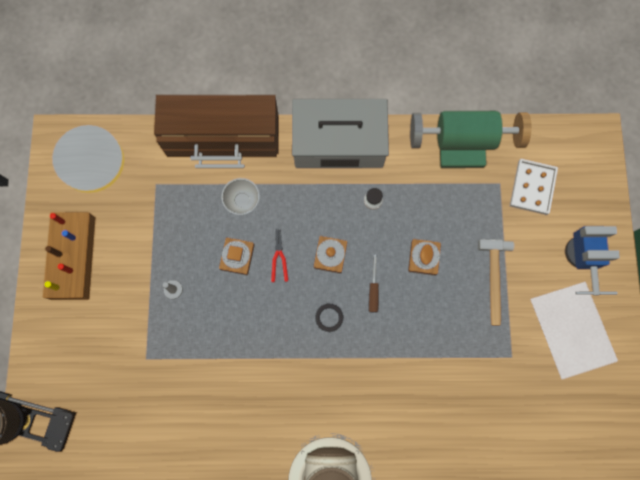

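Side view: oval stone near (352,161), round (322,229), square (288,318). Top view: oval (426,255), round (331,253), square (235,254). Next I segment the amber inside each silver disc and triangulate.

Create h.py:
```python
import numpy as np,cv2
from workcell import ctrl
def ray(n,uv):
    c=ctrl.get_calibration(n);K=np.array([[c['fx'],0,c['cx']],[0,c['fy'],c['cy']],[0,0,1]])
    p=cv2.undistortPoints(np.array([[uv]],float),K,c['dist_coeffs'])[0,0]
    T=c['T'];d=T[:3,:3]@[p[0],p[1],1];return T[:3,3],d/np.linalg.norm(d)
def plane(n,uv,z):
    o,d=ray(n,uv);return o+d*(z-o[2])/d[2]
def tri(a,b):
    (o1,d1),(o2,d2)=ray("side",a),ray("top",b)
    s=np.linalg.lstsq(np.c_[d1,-d2],o2-o1,rcond=None)[0]
    p,q=o1+s[0]*d1,o2+s[1]*d2;return (p+q)/2,np.linalg.norm(p-q)
def blob(im,g):
    # amber component nearest guess (stone is isolated from the wood by the silver disc)
    h=cv2.cvtColor(im,cv2.COLOR_RGB2HSV);m=((h[...,1]>110)&(h[...,0]<22)).astype(np.uint8)
    n,l,st,ce=cv2.connectedComponentsWithStats(m,connectivity=4)
    i=1+np.argmin(np.hypot(*(ce[1:]-g).T)+1e3*(st[1:,4]<15));return ce[i],st[i],l==i
G={"oval":((352,161),(426,255)),"square":((288,318),(235,254)),"round":((322,229),(331,253))}
```

Run:
```python
from h import *
S=cv2.imread("pics/side0.png")[:,:,::-1];T=cv2.imread("pics/top0.png")[:,:,::-1]
rows=[]
for k,(a,b) in G.items():
    ca,sa,ma=blob(S,a);cb,sb,mb=blob(T,b);p,e=tri(ca,cb)
    print(k,ca,sa,cb,sb,"tri",p.round(1),round(e,1),"S55",plane("side",ca,55)[:2].round(1),"T55",plane("top",cb,55)[:2].round(1))
    mm=cv2.moments(mb.astype(np.uint8));ang=.5*np.arctan2(2*mm['mu11'],mm['mu20']-mm['mu02']);print(" ang px",ang.round(2))
    for im,(x,y) in((S,ca),(T,cb)):
        c=im[int(y)-30:int(y)+30,int(x)-30:int(x)+30];rows.append(cv2.resize(c,(260,260),interpolation=0))
v=np.vstack([np.hstack(rows[0::2]),np.hstack(rows[1::2])]);cv2.imwrite("pics/crops.png",v[:,:,::-1])
```

```text
oval [352.44047619 159.36309524] [343 154  20  12 168] [426.2295082  253.91803279] [420 245  13  19 183] tri [ 547.4 -248.9   49.9] 0.9 S55 [ 545.7 -243.2] T55 [ 546.8 -248. ]
 ang px -1.44
square [287.41042345 316.9771987 ] [277 307  22  22 307] [234.56024096 252.89156627] [228 246  14  15 166] tri [551.8 235.4  48.6] 1.9 S55 [549.2 238.6] T55 [551.4 234.6]
 ang px 0.46
round [322.39759036 227.07228916] [318 223  10  10  83] [330.33333333 251.43859649] [327 248   8   8  57] tri [554.6  -6.6  48.6] 1.8 S55 [552.1  -1.3] T55 [554.2  -6.4]
 ang px -0.97
```

View pics/crops.png

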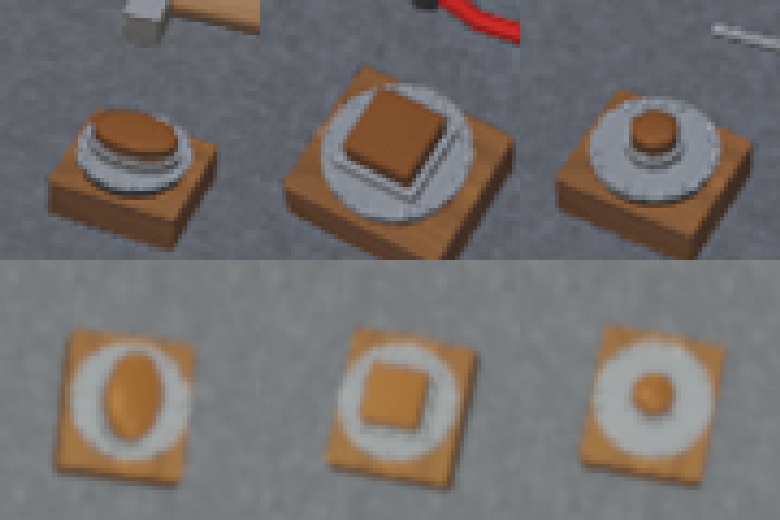

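Crops confirm the shapes and the segmentation is clean. The views agree to under 2 mm, with centroid heights of 49–50 mm against about 55 expected. I'll close the fingers and travel in two legs.

Units first: shifts go in units of 20 mm. So 50 mm is 2.5, 440 mm is 22.

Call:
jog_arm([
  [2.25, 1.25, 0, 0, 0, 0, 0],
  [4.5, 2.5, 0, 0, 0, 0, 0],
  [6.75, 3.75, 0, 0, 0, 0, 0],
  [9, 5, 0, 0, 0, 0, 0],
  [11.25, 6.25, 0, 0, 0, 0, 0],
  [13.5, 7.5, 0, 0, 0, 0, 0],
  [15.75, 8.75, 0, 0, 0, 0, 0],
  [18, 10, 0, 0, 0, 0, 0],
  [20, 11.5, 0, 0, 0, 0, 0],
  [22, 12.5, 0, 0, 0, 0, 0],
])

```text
refused: moves[0]: [2.25, 1.25, 0, 0, 0, 0, 0] is not of type 'object' (schema: type "object"). Nothing was moved.
```

The error is about the shape of the input: a list of objects, one for each row. Fixing that and sending the same move.

Call:
jog_arm([
  {"xyz": [2.25, 1.25, 0], "jaw": 0},
  {"xyz": [4.5, 2.5, 0], "jaw": 0},
  {"xyz": [6.75, 3.75, 0], "jaw": 0},
  {"xyz": [9, 5, 0], "jaw": 0},
  {"xyz": [11.25, 6.25, 0], "jaw": 0},
  {"xyz": [13.5, 7.5, 0], "jaw": 0},
  {"xyz": [15.75, 8.75, 0], "jaw": 0},
  {"xyz": [18, 10, 0], "jaw": 0},
  {"xyz": [20, 11.5, 0], "jaw": 0},
  {"xyz": [22, 12.5, 0], "jaw": 0},
])

```text
t: 1.1
eef_pos: [518.6, 249.7, 404.5]
orientation: [[0.965, -0.261, -0.001], [-0.261, -0.965, -0.0], [-0.001, 0.0, -1.0]]
contact_force: [0.4, 0.4, -0.5]
finger_gap: 14.8
gripper_force: 0.0
```

Add to h.py:
```python
def go(p):
    s=ctrl.state();return (s['orientation'].T@(np.array(p)-s['eef_pos'])).round(1)
```

```bash
python3 -c "
from h import *
print(ctrl.tip_reach,ctrl.state()['joints'].round(2),go([546.5,-247,290]))"
```

```text
182.2 [ 0.73  0.3  -0.12 -0.   -1.15  0.58] [156.5 472.2 114.6]
```
Go 156.5,472,114 : length 510. Keep z 100 after. Do 10 rows ~50.

To row units: 440 mm is 22, 405 mm is 20.25.

Call:
jog_arm([
  {"xyz": [0.75, 2.25, 0], "jaw": 0},
  {"xyz": [1.5, 4.5, 0], "jaw": 0},
  {"xyz": [2.25, 6.75, 0], "jaw": 0},
  {"xyz": [3, 9, 0], "jaw": 0},
  {"xyz": [3.75, 11.25, 0], "jaw": 0},
  {"xyz": [4.5, 13.5, 0], "jaw": 0},
  {"xyz": [5.25, 15.75, 0], "jaw": 0},
  {"xyz": [6, 18, 1], "jaw": 0},
  {"xyz": [6.75, 20.25, 2], "jaw": 0},
  {"xyz": [7.25, 22, 3], "jaw": 0},
])

```text
t: 2.1
eef_pos: [542.9, -213.1, 344.0]
orientation: [[0.965, -0.262, 0.0], [-0.262, -0.965, -0.0], [0.0, -0.0, -1.0]]
contact_force: [-0.2, 0.2, -0.2]
finger_gap: 0.7
gripper_force: 0.0
```

```bash
python3 -c "
from h import *
print(go([546.5,-247,275]))"
```

```text
[12.3 31.7 69. ]
```

Call:
jog_arm([
  {"xyz": [0.3, 0.8, 1.75], "jaw": 0},
  {"xyz": [0.6, 1.6, 3.45], "jaw": 0},
  {"xyz": [0.6, 1.6, 3.45], "jaw": 0},
  {"xyz": [0.6, 1.6, 3.45], "jaw": 0},
  {"xyz": [0.6, 1.6, 3.45], "jaw": 0},
])

```text
t: 2.6
eef_pos: [547.1, -244.4, 277.5]
orientation: [[0.966, -0.26, 0.003], [-0.26, -0.966, -0.001], [0.003, 0.0, -1.0]]
contact_force: [0.2, 0.8, -0.2]
finger_gap: 0.2
gripper_force: 0.0
```

Run:
```python
from h import *
r=[]
for n,(x,y) in (("side",G["oval"][0]),("top",G["oval"][1])):
    im=ctrl.capture(n);r.append(cv2.resize(im[y-50:y+30,x-40:x+40],(400,400),interpolation=cv2.INTER_CUBIC))
cv2.imwrite("pics/hov1.png",np.hstack(r)[:,:,::-1])
s=ctrl.state();print(s['eef_pos'],go([546.5,-247,245]))
```

```text
[ 547.06306505 -244.20917647  277.87135767] [ 0.1  2.8 32.9]
```

View pics/hov1.png

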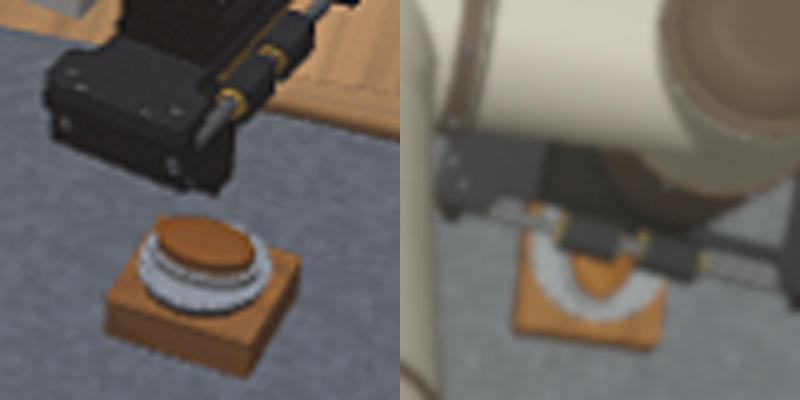

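Run:
```python
from h import *
s=ctrl.state();R=s['orientation']
for n,(x,y) in (("side",G["oval"][0]),("top",G["oval"][1])):
    c=ctrl.get_calibration(n);K=np.array([[c['fx'],0,c['cx']],[0,c['fy'],c['cy']],[0,0,1]]);T=np.linalg.inv(c['T'])
    P=[s['eef_pos']+R@[0,0,d] for d in(0,113,182)]+[np.array([546.5,-247,59.5])]
    print(n,((cv2.projectPoints(np.array(P),cv2.Rodrigues(T[:3,:3])[0],T[:3,3],K,c['dist_coeffs'])[0][:,0]-(x-40,y-50))*5).round(0).tolist())
im=ctrl.capture("side");cv2.imwrite("pics/s2.png",im[:,:,::-1])
```

```text
side [[221.0, -137.0], [209.0, 68.0], [202.0, 179.0], [203.0, 230.0]]
top [[277.0, 140.0], [232.0, 196.0], [207.0, 226.0], [201.0, 243.0]]
```

View pics/s2.png

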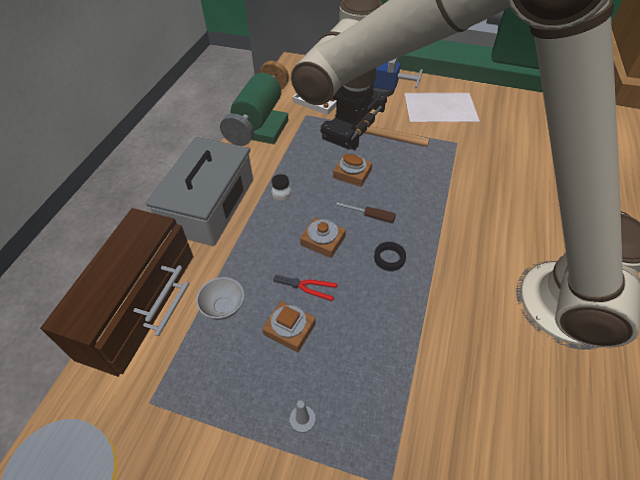

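Projecting the tip into the view puts it straight above the stone, and the gripper body only hides the fingers. I'll come down to just above it.

Call:
jog_arm([
  {"xyz": [0, 0.05, 0.5], "jaw": 0},
  {"xyz": [0, 0.1, 1], "jaw": 0},
  {"xyz": [0, 0.1, 1.4], "jaw": 0},
  {"xyz": [0, 0.1, 1.4], "jaw": 0},
  {"xyz": [0, 0.1, 1.4], "jaw": 0},
])

```text
t: 3.25
eef_pos: [545.9, -246.9, 247.2]
orientation: [[0.965, -0.261, -0.001], [-0.261, -0.965, -0.0], [-0.001, 0.0, -1.0]]
contact_force: [0.6, 0.6, -0.1]
finger_gap: 0.3
gripper_force: 0.0
```

Call:
jog_arm([
  {"xyz": [0, 0, 0.1], "jaw": 0},
  {"xyz": [0, 0, 0.2], "jaw": 0},
  {"xyz": [0, 0, 0.3], "jaw": 0},
  {"xyz": [0, 0, 0.4], "jaw": 0},
  {"xyz": [0, 0, 0.45], "jaw": 0},
  {"xyz": [0, 0, 0.45], "jaw": 0},
])

```text
t: 3.85
eef_pos: [546.0, -246.9, 239.2]
orientation: [[0.965, -0.261, 0.0], [-0.261, -0.965, -0.0], [0.0, 0.0, -1.0]]
contact_force: [-1.3, 1.3, 3.5]
finger_gap: 0.3
gripper_force: 1.6
```

Call:
jog_arm([
  {"xyz": [0, 0, 0.05], "jaw": 0},
  {"xyz": [0, 0, 0.1], "jaw": 0},
  {"xyz": [0, 0, 0.15], "jaw": 0},
  {"xyz": [0, 0, 0.2], "jaw": 0},
  {"xyz": [0, 0, 0.2], "jaw": 0},
  {"xyz": [0, 0, 0.2], "jaw": 0},
])

```text
t: 4.45
eef_pos: [546.0, -246.9, 234.8]
orientation: [[0.965, -0.261, 0.0], [-0.261, -0.965, -0.0], [0.0, 0.0, -1.0]]
contact_force: [-0.4, -0.1, 4.8]
finger_gap: 0.2
gripper_force: 2.2
```

Call:
jog_arm([
  {"xyz": [0, 0, 0.05], "jaw": 0},
  {"xyz": [0, 0, 0.1], "jaw": 0},
  {"xyz": [0, 0, 0.1], "jaw": 0},
  {"xyz": [0, 0, 0.1], "jaw": 0},
])

```text
t: 4.85
eef_pos: [546.0, -246.9, 232.9]
orientation: [[0.965, -0.261, 0.0], [-0.261, -0.965, -0.0], [0.0, 0.0, -1.0]]
contact_force: [-0.4, 1.6, 4.8]
finger_gap: 0.8
gripper_force: 2.4
```

To row units: 2 mm is 0.1, 1 mm is 0.05.

Call:
jog_arm([
  {"xyz": [0, 0, 0.05], "jaw": 0},
  {"xyz": [0, 0, 0.1], "jaw": 0},
  {"xyz": [0, 0, 0.1], "jaw": 0},
  {"xyz": [0, 0, 0.1], "jaw": 0},
])

```text
t: 5.25
eef_pos: [546.0, -246.9, 230.9]
orientation: [[0.965, -0.261, 0.0], [-0.261, -0.965, -0.0], [0.0, 0.0, -1.0]]
contact_force: [-0.5, 0.4, 5.4]
finger_gap: 0.1
gripper_force: 2.7
```

Call:
jog_arm([
  {"xyz": [0, 0, 0.025], "jaw": 0},
  {"xyz": [0, 0, 0.05], "jaw": 0},
  {"xyz": [0, 0, 0.05], "jaw": 0},
])

```text
t: 5.55
eef_pos: [546.0, -246.9, 230.3]
orientation: [[0.965, -0.261, 0.0], [-0.261, -0.965, -0.0], [0.0, 0.0, -1.0]]
contact_force: [-1.2, 0.3, 6.5]
finger_gap: 0.4
gripper_force: 3.6
```

To row units: 1 mm is 0.05, 0.5 mm is 0.025.

Call:
jog_arm([
  {"xyz": [0, 0, 0.025], "jaw": 0},
  {"xyz": [0, 0, 0.05], "jaw": 0},
  {"xyz": [0, 0, 0.05], "jaw": 0},
])

```text
t: 5.85
eef_pos: [546.0, -246.9, 229.6]
orientation: [[0.965, -0.26, 0.0], [-0.26, -0.965, -0.0], [0.001, 0.0, -1.0]]
contact_force: [-2.2, 1.8, 8.4]
finger_gap: 0.6
gripper_force: 4.5
```

Force now rises at about 3 N/mm, so the stop is reached and the oval stone is home. I'll lift and move to the square stone.

Call:
jog_arm([
  {"xyz": [0, 0, -1], "jaw": 0},
  {"xyz": [0, 0, -3], "jaw": 0},
  {"xyz": [-0.6, -2.3, -3.5], "jaw": 0},
  {"xyz": [-1.2, -4.6, -3.5], "jaw": 0},
  {"xyz": [-1.8, -6.9, -3.5], "jaw": 0},
  {"xyz": [-2.4, -9.2, -3.5], "jaw": 0},
  {"xyz": [-3, -11.5, -3.5], "jaw": 0},
  {"xyz": [-3.6, -13.8, -3.5], "jaw": 0},
  {"xyz": [-4.2, -16.1, -3.5], "jaw": 0},
  {"xyz": [-4.8, -18.4, -3.5], "jaw": 0},
])

```text
t: 6.85
eef_pos: [548.6, 135.4, 297.8]
orientation: [[0.965, -0.261, -0.001], [-0.261, -0.965, -0.0], [-0.001, 0.0, -1.0]]
contact_force: [1.2, -1.2, 0.7]
finger_gap: 0.3
gripper_force: 0.0
```

Call:
jog_arm([
  {"xyz": [-0.6, -2.45, 0], "jaw": 0},
  {"xyz": [-1.25, -4.9, 0], "jaw": 0},
  {"xyz": [-1.25, -4.9, 0], "jaw": 0},
  {"xyz": [-1.25, -4.9, 0], "jaw": 0},
  {"xyz": [-1.25, -4.9, 0], "jaw": 0},
])

```text
t: 7.35
eef_pos: [550.3, 233.8, 297.8]
orientation: [[0.965, -0.261, -0.002], [-0.261, -0.965, -0.001], [-0.001, 0.001, -1.0]]
contact_force: [0.2, 0.1, 0.2]
finger_gap: 0.7
gripper_force: 0.0
```

Run:
```python
from h import *
S=ctrl.capture("side");T=ctrl.capture("top");print(ctrl.state()['eef_pos'],go([551,235.5,245]))
a,b=G["oval"];ca=blob(S,a)[0];cb=blob(T,b)[0];print(ca,cb,tri(ca,cb),plane("side",ca,50),plane("top",cb,50))
cv2.imwrite("pics/s3.png",np.hstack([cv2.resize(S[y-60:y+40,x-50:x+50],(390,390)) for x,y in((288,318),(352,161))])[:,:,::-1])
```

```text
[550.56837777 233.21656156 298.36667628] [-0.1 -2.4 53.4]
[352.73387097 160.88709677] [425.8150289  254.29479769] (array([ 546.84819523, -248.61082309,   45.24428508]), np.float64(1.951212974632627)) [ 544.67938152 -243.24142631   50.        ] [ 546.86502437 -247.7795103    50.        ]
```

View pics/s3.png

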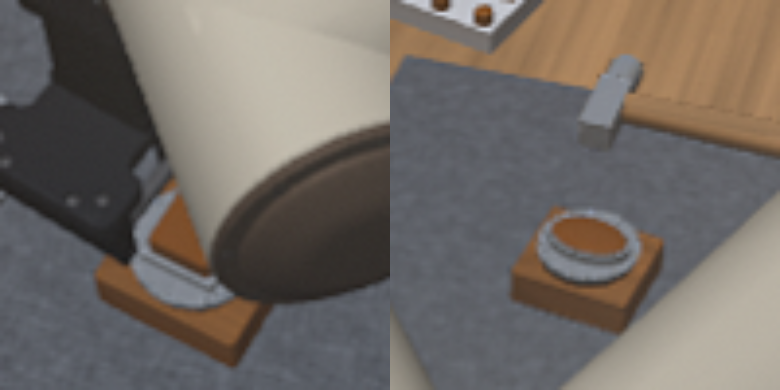

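The oval stone sits low in its collar and its block hasn't moved (position within 0.6 mm). Now the square stone.

Call:
jog_arm([
  {"xyz": [0, -0.05, 1], "jaw": 0},
  {"xyz": [0, -0.1, 2], "jaw": 0},
  {"xyz": [0, -0.1, 2.55], "jaw": 0},
  {"xyz": [0, -0.1, 2.55], "jaw": 0},
  {"xyz": [0, -0.1, 2.55], "jaw": 0},
])

```text
t: 7.95
eef_pos: [551.5, 236.1, 248.2]
orientation: [[0.965, -0.261, 0.001], [-0.261, -0.965, 0.0], [0.001, -0.0, -1.0]]
contact_force: [1.0, -0.2, -0.1]
finger_gap: 0.5
gripper_force: 0.0
```

Call:
jog_arm([
  {"xyz": [0, 0, 0.1], "jaw": 0},
  {"xyz": [0, 0, 0.2], "jaw": 0},
  {"xyz": [0, 0, 0.3], "jaw": 0},
  {"xyz": [0, 0, 0.4], "jaw": 0},
  {"xyz": [0, 0, 0.4], "jaw": 0},
])

```text
t: 8.45
eef_pos: [551.2, 236.6, 240.2]
orientation: [[0.966, -0.26, 0.001], [-0.26, -0.966, 0.0], [0.001, -0.0, -1.0]]
contact_force: [-0.9, -0.2, 3.3]
finger_gap: 0.8
gripper_force: 1.5
```

Call:
jog_arm([
  {"xyz": [0, 0, 0.05], "jaw": 0},
  {"xyz": [0, 0, 0.1], "jaw": 0},
  {"xyz": [0, 0, 0.15], "jaw": 0},
  {"xyz": [0, 0, 0.2], "jaw": 0},
  {"xyz": [0, 0, 0.2], "jaw": 0},
])

```text
t: 8.95
eef_pos: [551.2, 236.6, 235.8]
orientation: [[0.965, -0.261, 0.0], [-0.261, -0.965, 0.0], [0.0, -0.0, -1.0]]
contact_force: [-0.7, 0.3, 4.1]
finger_gap: 0.3
gripper_force: 2.2
```

To row units: 4 mm is 0.2, 3 mm is 0.15.

Call:
jog_arm([
  {"xyz": [0, 0, 0.05], "jaw": 0},
  {"xyz": [0, 0, 0.1], "jaw": 0},
  {"xyz": [0, 0, 0.15], "jaw": 0},
  {"xyz": [0, 0, 0.2], "jaw": 0},
  {"xyz": [0, 0, 0.2], "jaw": 0},
])

```text
t: 9.45
eef_pos: [551.2, 236.6, 231.9]
orientation: [[0.965, -0.261, 0.0], [-0.261, -0.965, 0.0], [0.0, -0.0, -1.0]]
contact_force: [-1.8, -0.2, 6.3]
finger_gap: 0.4
gripper_force: 2.7
```

Call:
jog_arm([
  {"xyz": [0, 0, 0.025], "jaw": 0},
  {"xyz": [0, 0, 0.05], "jaw": 0},
  {"xyz": [0, 0, 0.05], "jaw": 0},
])

```text
t: 9.75
eef_pos: [551.2, 236.6, 231.2]
orientation: [[0.965, -0.26, 0.001], [-0.26, -0.965, 0.0], [0.0, -0.0, -1.0]]
contact_force: [-1.8, 1.3, 5.7]
finger_gap: 0.5
gripper_force: 3.3
```

Call:
jog_arm([
  {"xyz": [0, 0, 0.025], "jaw": 0},
  {"xyz": [0, 0, 0.05], "jaw": 0},
  {"xyz": [0, 0, 0.05], "jaw": 0},
])

```text
t: 10.05
eef_pos: [551.2, 236.6, 230.5]
orientation: [[0.965, -0.26, 0.001], [-0.26, -0.965, 0.0], [0.001, -0.0, -1.0]]
contact_force: [-1.1, -0.3, 8.2]
finger_gap: 0.7
gripper_force: 4.2
```

Square is home too. Next, the round stone.

Call:
jog_arm([
  {"xyz": [0, 0, -1], "jaw": 0},
  {"xyz": [0, 0, -3], "jaw": 0},
  {"xyz": [0.6, 2.3, -3.5], "jaw": 0},
  {"xyz": [1.2, 4.6, -3.5], "jaw": 0},
  {"xyz": [1.85, 6.9, -3.5], "jaw": 0},
  {"xyz": [2.5, 9.2, -3.5], "jaw": 0},
  {"xyz": [3.25, 11.5, -3.5], "jaw": 0},
  {"xyz": [3.25, 11.6, -3.5], "jaw": 0},
  {"xyz": [3.25, 11.6, -3.5], "jaw": 0},
  {"xyz": [3.25, 11.6, -3.5], "jaw": 0},
])

```text
t: 11.05
eef_pos: [553.3, -4.0, 299.2]
orientation: [[0.965, -0.261, -0.001], [-0.261, -0.965, 0.0], [-0.001, 0.0, -1.0]]
contact_force: [0.2, -0.4, -0.1]
finger_gap: 0.3
gripper_force: 0.0
```

Run:
```python
from h import *
S=ctrl.capture("side");T=ctrl.capture("top");print(ctrl.state()['eef_pos'],go([553.7,-5,248]))
a,b=G["square"];ca=blob(S,a)[0];cb=blob(T,b)[0];print(ca,cb,tri(ca,cb))
cv2.imwrite("pics/s4.png",np.hstack([cv2.resize(S[y-60:y+40,x-50:x+50],(390,390)) for x,y in((288,318),(322,229))])[:,:,::-1])
```

```text
[553.45805707  -3.22921179 299.44943113] [ 0.7  1.6 51.4]
[287.81679389 318.19083969] [227.14457831 267.46987952] (array([526.24341818, 251.07677326,  75.73762733]), np.float64(31.406152504756484))
```

View pics/s4.png

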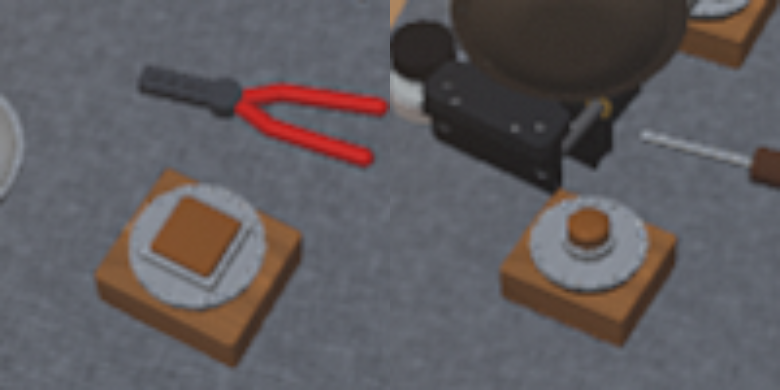

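The square stone sits low in its collar. Its side-view centroid, (287.8, 318.2), shifted only as expected, and the top-view match was the wrong blob because the arm hides the stone. Now the round stone.

To row units: 1 mm is 0.05, 51 mm is 2.55.

Call:
jog_arm([
  {"xyz": [0, 0.05, 1], "jaw": 0},
  {"xyz": [0, 0.05, 2], "jaw": 0},
  {"xyz": [0, 0.05, 2.55], "jaw": 0},
  {"xyz": [0, 0.05, 2.55], "jaw": 0},
  {"xyz": [0, 0.05, 2.55], "jaw": 0},
])

```text
t: 11.65
eef_pos: [553.5, -4.7, 249.1]
orientation: [[0.966, -0.259, 0.001], [-0.259, -0.966, -0.0], [0.001, 0.0, -1.0]]
contact_force: [0.6, -0.0, -0.4]
finger_gap: 0.7
gripper_force: 0.0
```

Call:
jog_arm([
  {"xyz": [0, 0, 0.1], "jaw": 0},
  {"xyz": [0, 0, 0.2], "jaw": 0},
  {"xyz": [0, 0, 0.3], "jaw": 0},
  {"xyz": [0, 0, 0.4], "jaw": 0},
  {"xyz": [0, 0, 0.4], "jaw": 0},
])

```text
t: 12.15
eef_pos: [553.2, -5.4, 240.9]
orientation: [[0.965, -0.261, 0.0], [-0.261, -0.965, -0.0], [0.0, -0.0, -1.0]]
contact_force: [-0.6, 0.8, 1.3]
finger_gap: 0.6
gripper_force: 0.8
```

Call:
jog_arm([
  {"xyz": [0, 0, 0.05], "jaw": 0},
  {"xyz": [0, 0, 0.1], "jaw": 0},
  {"xyz": [0, 0, 0.15], "jaw": 0},
  {"xyz": [0, 0, 0.2], "jaw": 0},
  {"xyz": [0, 0, 0.2], "jaw": 0},
])

```text
t: 12.65
eef_pos: [553.2, -5.4, 236.9]
orientation: [[0.965, -0.261, 0.001], [-0.261, -0.965, -0.0], [0.0, -0.0, -1.0]]
contact_force: [-0.7, -0.2, 4.7]
finger_gap: 0.4
gripper_force: 2.0
```

To row units: 4 mm is 0.2, 3 mm is 0.15.

Call:
jog_arm([
  {"xyz": [0, 0, 0.05], "jaw": 0},
  {"xyz": [0, 0, 0.1], "jaw": 0},
  {"xyz": [0, 0, 0.15], "jaw": 0},
  {"xyz": [0, 0, 0.2], "jaw": 0},
  {"xyz": [0, 0, 0.2], "jaw": 0},
])

```text
t: 13.15
eef_pos: [553.3, -5.4, 232.8]
orientation: [[0.965, -0.261, 0.0], [-0.261, -0.965, -0.0], [0.0, -0.0, -1.0]]
contact_force: [-0.4, 0.7, 5.6]
finger_gap: 0.7
gripper_force: 2.5
```

Call:
jog_arm([
  {"xyz": [0, 0, 0.05], "jaw": 0},
  {"xyz": [0, 0, 0.1], "jaw": 0},
  {"xyz": [0, 0, 0.1], "jaw": 0},
])

```text
t: 13.45
eef_pos: [553.3, -5.4, 230.9]
orientation: [[0.965, -0.261, 0.0], [-0.261, -0.965, -0.0], [0.0, -0.0, -1.0]]
contact_force: [-0.5, -0.0, 4.8]
finger_gap: -0.1
gripper_force: 2.9
```

Call:
jog_arm([
  {"xyz": [0, 0, 0.025], "jaw": 0},
  {"xyz": [0, 0, 0.025], "jaw": 0},
])

```text
t: 13.65
eef_pos: [553.3, -5.4, 230.6]
orientation: [[0.965, -0.261, 0.001], [-0.261, -0.965, -0.0], [0.001, -0.0, -1.0]]
contact_force: [-1.4, -0.0, 7.3]
finger_gap: 0.7
gripper_force: 3.3
```

To row units: 1 mm is 0.05, 0.5 mm is 0.025.

Call:
jog_arm([
  {"xyz": [0, 0, 0.025], "jaw": 0},
  {"xyz": [0, 0, 0.05], "jaw": 0},
  {"xyz": [0, 0, 0.05], "jaw": 0},
])

```text
t: 13.95
eef_pos: [553.3, -5.4, 229.9]
orientation: [[0.966, -0.26, 0.0], [-0.26, -0.966, -0.0], [0.001, 0.0, -1.0]]
contact_force: [-1.8, 0.3, 8.3]
finger_gap: 0.2
gripper_force: 4.2
```

Call:
jog_arm([
  {"xyz": [0, 0, -1], "jaw": 0},
  {"xyz": [0, 0, -3], "jaw": 0},
  {"xyz": [0, 0, -5.5], "jaw": 0},
  {"xyz": [-2, 0, -6.5], "jaw": 0},
  {"xyz": [-4, 0, -6.5], "jaw": 0},
  {"xyz": [-5, 0, -6.5], "jaw": 0},
  {"xyz": [-5, 0, -6.5], "jaw": 0},
])

```text
t: 14.65
eef_pos: [454.0, 20.6, 358.8]
orientation: [[0.966, -0.26, -0.002], [-0.26, -0.966, 0.001], [-0.002, -0.0, -1.0]]
contact_force: [1.0, 0.0, 0.4]
finger_gap: 0.5
gripper_force: 0.0
```

Run:
```python
from h import *
S=ctrl.capture("side")
for k in G: print(k,blob(S,G[k][0])[:2])
cv2.imwrite("pics/s5.png",np.hstack([cv2.resize(S[y-40:y+40,x-40:x+40],(260,260)) for x,y in((352,161),(288,318),(322,229))])[:,:,::-1])
```

```text
oval (array([338.04464286, 172.09821429]), array([333, 163,  12,  17, 112], dtype=int32))
square (array([287.81679389, 318.19083969]), array([277, 309,  23,  20, 262], dtype=int32))
round (array([322.5       , 228.39393939]), array([318, 225,  10,   8,  66], dtype=int32))
```

View pics/s5.png

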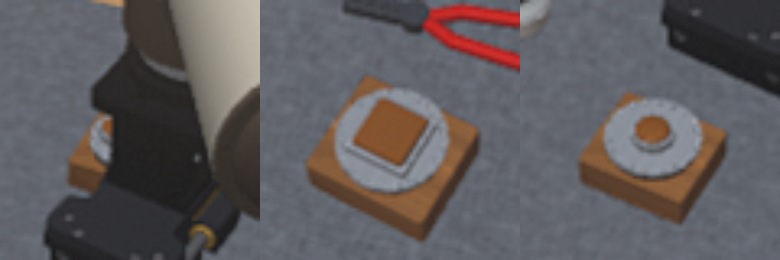

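The square and round stones sit low in their collars. The oval was confirmed earlier and is hidden behind the gripper here. The arm is clear, so I'm handing in.

```bash
python3 -c "
from workcell import ctrl
print(ctrl.finish_job())"
```

```text
the job is handed in; nothing more can be done
None
```

I pressed the oval, square and round stones home in that order, each to about 8 N against its stop, and handed the job in with the arm clear; camera checks showed no block shift, but no verdict was returned.

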